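Snap the fastener case's lid shut all round

TASK

Close the lid of the black fastener case: with the fingertips press down each of the four raised orange rim sections, near its outer edge, until it clicks flat, level with the black corners, and stays shut. Only press: leave the case standing where it is, without lifting or shoving it, and leave the other things on the bench alone.

Things in the scene. Friction and masses are not known exactly. Their poses are not given: they have to be found in the camera images.
- case: Loose black fastener case on the bench, about 0.9 kg: 160 mm along its x, 200 mm along its y, 63 mm high. Origin at the centre of its underside, z up. Its lid: a clear fixed centre panel (96 x 136 mm, top 61 mm up), four fixed black corner blocks (32 x 32 mm, tops 63 mm up) and between them, one on each side, four hinged orange rim sections that stand up at the start.
- press_near (a point): Point on the top face of the orange rim section on the case's -x side, half-way along its 133 mm length and 22 mm out from its hinge line. It moves with the section: shut, it lies 63 mm above the case's underside and 70 mm from the case's middle towards -x, level with the corner blocks; fully up it is 7 mm higher and 2 mm nearer the middle.
- rim_near (a joint): Angle (rad) of the -x rim section: an orange flap, 5 mm thick, 133 mm long, hinged at the clear panel's edge, reaching 36 mm out over the case wall. 0 = fully up (outer edge 11 mm high), 0.32 = shut, level with the corners. At the press point it resists with about 6 to 8 N, most at the start; past about 0.21 it snaps shut and stays; let go earlier, it springs up. Nearer the hinge it is much stiffer.
- press_far (a point): Point on the top face of the orange rim section on the case's +x side, half-way along its 133 mm length and 22 mm out from its hinge line. It moves with the section: shut, it lies 63 mm above the case's underside and 70 mm from the case's middle towards +x, level with the corner blocks; fully up it is 7 mm higher and 2 mm nearer the middle.
- rim_far (a joint): Angle (rad) of the +x rim section: an orange flap, 5 mm thick, 133 mm long, hinged at the clear panel's edge, reaching 36 mm out over the case wall. 0 = fully up (outer edge 11 mm high), 0.32 = shut, level with the corners. At the press point it resists with about 6 to 8 N, most at the start; past about 0.21 it snaps shut and stays; let go earlier, it springs up. Nearer the hinge it is much stiffer.
- press_left (a point): Point on the top face of the orange rim section on the case's +y side, half-way along its 93 mm length and 22 mm out from its hinge line. It moves with the section: shut, it lies 63 mm above the case's underside and 90 mm from the case's middle towards +y, level with the corner blocks; fully up it is 7 mm higher and 2 mm nearer the middle.
- rim_left (a joint): Angle (rad) of the +y rim section: an orange flap, 5 mm thick, 93 mm long, hinged at the clear panel's edge, reaching 36 mm out over the case wall. 0 = fully up (outer edge 11 mm high), 0.32 = shut, level with the corners. At the press point it resists with about 6 to 8 N, most at the start; past about 0.21 it snaps shut and stays; let go earlier, it springs up. Nearer the hinge it is much stiffer.
- press_right (a point): Point on the top face of the orange rim section on the case's -y side, half-way along its 93 mm length and 22 mm out from its hinge line. It moves with the section: shut, it lies 63 mm above the case's underside and 90 mm from the case's middle towards -y, level with the corner blocks; fully up it is 7 mm higher and 2 mm nearer the middle.
- rim_right (a joint): Angle (rad) of the -y rim section: an orange flap, 5 mm thick, 93 mm long, hinged at the clear panel's edge, reaching 36 mm out over the case wall. 0 = fully up (outer edge 11 mm high), 0.32 = shut, level with the corners. At the press point it resists with about 6 to 8 N, most at the start; past about 0.21 it snaps shut and stays; let go earlier, it springs up. Nearer the hinge it is much stiffer.
- wrench: Loose steel wrench, 170 mm long, lying flat on the bench on the robot's side of the case; origin under its middle. Bystander.
- tape: Loose roll of green tape lying flat, 90 mm across, 25 mm high; origin at the centre of its underside. Bystander.
- socket: Loose steel socket standing upright, 28 mm across, 32 mm high; origin at the centre of its underside. Bystander.
- funnel: Loose red funnel standing on its mouth, 84 mm across, 85 mm high; origin at the centre of its underside. Bystander.
- spray: Loose blue spray can, 56 mm across, 170 mm high, upright, at the robot's right; origin at the centre of its underside. Bystander.
- jar: Loose amber jar with a steel cap, 64 mm across, 75 mm high, upright, at the robot's left; origin at the centre of its underside. Bystander.

How it is judged:
At the end, for the whole second after the job is handed in: All four orange rim sections are shut (each joint above 0.27 of 0.32 rad) and stay so; the case stands still and flat on the bench, less than 40 mm from where it began (value of joint each of rim_near, rim_far, rim_left, rim_right above 0.27 rad and distance of case from where it was at the start of the episode below 0.04 m and angle between case's own z axis and vertical below 0.03 rad and height (world z) of case below 0.004 m and linear speed of case below 0.01 m/s); the robot touches nothing.
It fails at once if the case is lifted or tipped (underside more than 12 mm up, or tilted more than 0.12 rad) (height (world z) of case above 0.012 m or angle between case's own z axis and vertical above 0.12 rad).
It fails at once if the case is shoved more than 40 mm from where it stood (distance of case from where it was at the start of the episode above 0.04 m).
It fails at once if a bystander is moved more than 25 mm (distance of any of wrench, tape, socket, funnel, spray, jar from where it was at the start of the episode above 0.025 m).
It also fails if it takes over 38 s, if anything falls off the work surface, if the arm or the gripper's body presses on something with over 40 N, if the wrist force passes 120 N, or if a joint passes its speed limit or range.

ROBOT

A 6-joint arm with a two-finger parallel gripper is mounted at the origin on the work surface. World frame = base frame: x ahead of the robot, y to its left, z up, the work surface at z = 0. Lengths are in m, angles in rad, forces in N, time in s.
With the tool pointing down it reaches from about 0.275 to 0.85 m from the base axis. Payload 5.2 kg.
Tool frame: the origin (TCP) lies at the very end of the fingers, on their centre line; the grasp point (between the pads) lies r.grip_point_offset behind it (r.grip_point_offset is the distance from the TCP to the grasp point, in m); z points along the fingers, y is the line along which they close (so a half turn about z gives the same grasp; the last joint's range is limited). The gripper opens to 85 mm and grips with 20 to 120 N. Pads are 22 mm wide; open, the fingers measure 114 mm over their backs; the gripper's body (76 mm by 85 mm) begins 54 mm behind the grasp point. The pads swing forward as they close: fully open they stand 13 mm farther back than shut.
Start: joints at [-1.451, 0.259, 1.535, -0, 1.348, -0.203], TCP at [0.174, -0.522, 0.231] pointing down, gripper open.
Joint ranges: [-3.14, 3.14], [-0.91, 2.08], [0.19, 2.58], [-1.22, 4.36], [0.22, 2.71], [-3.12, 3.12]. Speed limits (rad/s): [2.57, 2.57, 3.14, 3.14, 3.14, 3.14].

INTERFACE

Orientations are given as [roll, pitch, yaw] about the fixed x, y, z axes, in that order (R = Rz(yaw) Ry(pitch) Rx(roll)).
In Python, from cell import read_state, snapshot, get_calibration, order, look_for, trace, tip_of, r gives the robot as it stands.
- The arm moves only by the tool send_rows, never from a script. Its argument "deltas" is a list of rows, each an object with "offset": the shift along the world's x, y, z in cm, a list of three; "spin": the turn about the world's z in rad. A call has 1 to 10 rows; each row is the pose to reach, as a shift and turn from the pose commanded when the call began; what a row does not reach only later rows make up. A row lasts 1/12 s, in which the tool goes at most 41.7 mm and 7.16 degrees, less where a joint would pass 70% of its speed; a pose out of reach is approached as far as the arm can. A call with a gripper value outside its range is refused whole. "claw" is the finger opening in cm, from 0 to 8.54, set as the call begins (left out, the last holds). The fingers move at their own pace and stop on an object; "grip_force" is the grip in N (left out, the last holds). Time passes only in rows, so rows that repeat a pose let the fingers close. It gives the time, the measured TCP pose, the force, the opening and the grip force at its end, in the units of the state.
- read_state(): the state, without advancing time (a new reading comes with each control period).
- snapshot(name): name is "side" or "top"; returns the picture (480x640x3 uint8, red, green, blue); there is no depth.
- get_calibration(name): a dict with "fx", "fy", "cx", "cy" (pixels), "view" (4x4, takes a point from world to camera coordinates). Camera axes: x right, y up, looking along -z (the intrinsics and any distortion apply to the point x, -y, -z); pixel columns grow to the right and rows downward; lengths in m; the calibration is good to about 2 mm. A picture is of the moment at which its call begins. get_calibration takes no time and is no camera call.
- order.close_job(): hands the job in; it is judged then, once.
Trained networks look in the newest picture that a camera, given by its name, has taken for a name from the list of things; names that differ only in an ending like _2 or _b are one class to them, and where a whole thing is asked for, a point or a joint stands for the part that bears it (a point fixed in the world has none). Each returns a list of dicts, best first, with "p" (0 to 1); they miss things now and then, are a little off and sometimes report something else, mostly with a low value. They report only what shows in the picture. A call takes as long as a camera call.
- look_for(camera, thing): "xy" ([column, row] in pixels, amid what is visible of it).
- trace(camera, thing): "region" (480x640 bool, what is visible of it) and "xy" ([column, row] in pixels, amid what is visible of it).
- tip_of(camera, thing): "xy" ([column, row] in pixels: a listed point, or the origin of a listed thing).
The state is a dict: "t": time; "q": joint angles; "dq": joint speeds; "joint_torque": joint torques, N m; "eef_pos": TCP position; "tool_rot": TCP orientation; "contact_force": force on the tool from outside, world axes, zero at the start; "ft_torque": the same for the moment, N m; "gripper_width": finger opening in m; "grip_force": force on a finger pad.
Only numpy, scipy, OpenCV 4.12 (cv2) and the standard library are available. Lean on these libraries where they do the work, as an engineer would, in place of code of your own. Each camera call takes 0.05 s, during which the arm holds its last target. There are 200 camera calls.

## Working session

There is one attempt and no reset: what is moved stays moved. The work goes in short steps, Python scripts to look and compute and a tool call to move; the robot and the scene stay as the last step left them, time stands still between calls to the robot, and variables do not carry over. Pictures are saved under pics/ and viewed, at most 10 in all, crops included, and the job is handed in when it is done.

Besides the shell and the picture viewer there is one more tool, called after "Emit:" by a JSON object that holds its "api" and its "payload". send_rows: Moves the arm, as the interface text tells. Its arguments: {"type":"object","properties":{"deltas":{"type":"array","items":{"type":"object","properties":{"offset":{"type":"array","items":{"type":"number"}},"spin":{"type":"number"}}}},"claw":{"type":"number"},"grip_force":{"type":"number"}},"required":["deltas"]}

```bash
mkdir -p pics; cat > h.py <<'E'
import numpy as np, cv2
from cell import *
def ray(cam,uv):
    c=get_calibration(cam); V=np.array(c["view"]); R=V[:3,:3]; t=V[:3,3]
    d=np.array([(uv[0]-c["cx"])/c["fx"],-(uv[1]-c["cy"])/c["fy"],-1.])
    return -R.T@t, R.T@d
def at(cam,uv,z):
    o,d=ray(cam,uv); return o+d*(z-o[2])/d[2]
def proj(cam,P):
    c=get_calibration(cam); V=np.array(c["view"]); p=V[:3,:3]@np.array(P)+V[:3,3]
    return np.array([c["cx"]+c["fx"]*p[0]/-p[2], c["cy"]-c["fy"]*p[1]/-p[2]])
E
python3 - <<'E'
from h import *
s=read_state();print(s["t"],s["eef_pos"],s["tool_rot"],s["gripper_width"])
ims=[]
for c in("top","side"):
    im=snapshot(c)[:,:,::-1].copy(); cv2.imwrite(f"pics/{c}0.png",im)
    k=get_calibration(c); print(c,{a:b for a,b in k.items() if a!="view"}, ray(c,(320,240))[0].round(3))
for n in("press_near","press_far","press_left","press_right"):
    for d in tip_of("top",n)[:1]: print(n,d["p"],d["xy"],at("top",d["xy"],.07).round(4))
for n in ("case","wrench","tape","socket","funnel","spray","jar"):
    for d in tip_of("top",n)[:2]: print(n,round(d["p"],2),d["xy"],at("top",d["xy"],0).round(3))
E
```

```text
0.0 [ 0.17444175 -0.52103407  0.23047352] [-3.13975110e+00 -3.81679514e-04  3.22841421e-01] 0.08528736279822653
top {'fx': 444.9341159874685, 'fy': 444.9341159874685, 'cx': 313.8735279461599, 'cy': 241.0755142882772} [0.398 0.022 1.073]
side {'fx': 526.2044379424113, 'fy': 526.2044379424113, 'cx': 321.5589201111231, 'cy': 241.0068135200561} [ 0.291 -1.095  1.07 ]
press_near 0.96 [348.1, 255.6] [ 0.4884 -0.0552  0.07  ]
press_far 0.64 [322.1, 205.4] [0.6047 0.0019 0.07  ]
press_left 0.82 [299.1, 246.7] [0.51   0.0554 0.07  ]
press_right 0.91 [368.1, 209.8] [ 0.5931 -0.1033  0.07  ]
case 0.83 [336.0, 230.3] [ 0.557 -0.033  0.   ]
wrench 0.84 [362.7, 285.1] [ 0.423 -0.094  0.   ]
tape 0.89 [259.9, 256.7] [0.495 0.153 0.   ]
tape 0.74 [510.8, 318.7] [ 0.339 -0.444  0.   ]
socket 0.71 [392.9, 206.6] [ 0.614 -0.173  0.   ]
funnel 0.92 [291.6, 173.0] [0.702 0.075 0.   ]
spray 0.61 [509.4, 320.1] [ 0.336 -0.44   0.   ]
jar 0.59 [131.1, 248.1] [0.519 0.465 0.   ]
jar 0.58 [301.4, 247.7] [0.515 0.052 0.   ]
```

View pics/top0.png

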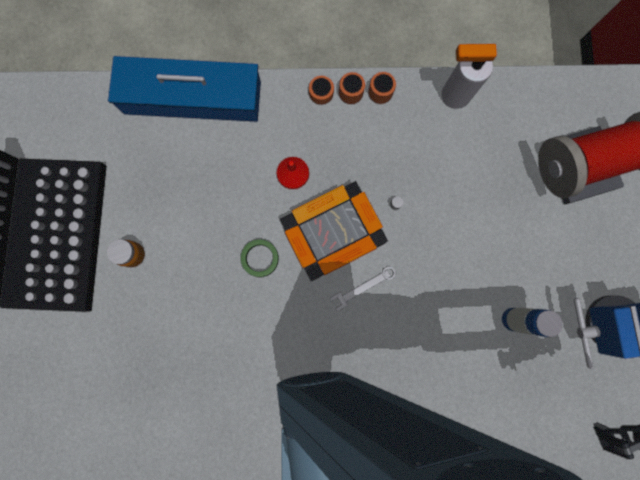

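View pics/side0.png

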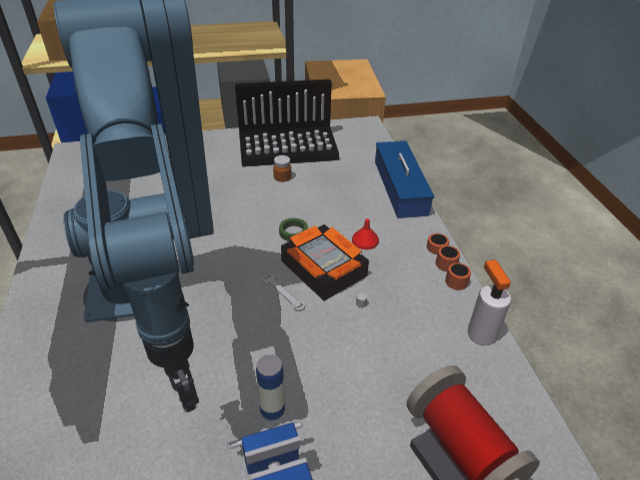

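The top picture shows the case around (335,230), turned about 26°, with all four orange flaps up. The wrench is at (365,285), tape at (260,257), funnel at (292,173), socket at (397,202). The side picture agrees, and the path from the gripper to the case is clear. Next I fit the case pose from both cameras.

```bash
cat > fit.py <<'E'
from h import *
from scipy.optimize import least_squares
M={"press_near":(-.068,0,.07),"press_far":(.068,0,.07),"press_left":(0,.088,.07),"press_right":(0,-.088,.07),"case":(0,0,0)}
def W(p,m):
    c,s=np.cos(p[2]),np.sin(p[2]); return np.array([p[0]+c*m[0]-s*m[1],p[1]+s*m[0]+c*m[1],m[2]])
E
python3 - <<'E'
from fit import *
obs=[]
for c in("top","side"):
    snapshot(c)
    for n in M:
        for d in tip_of(c,n)[:1]:
            obs.append((c,n,d["xy"],d["p"]))
f=lambda p:np.concatenate([proj(c,W(p,M[n]))-uv for c,n,uv,_ in obs])
s=least_squares(f,[.55,-.026,.46],loss="soft_l1"); p=s.x
print("fit",p.round(4))
for o,e in zip(obs,f(p).reshape(-1,2)): print(o[0],o[1],round(o[3],2),e.round(1))
for n in M: print(n,W(p,M[n]).round(4))
out=[]
for c in("top","side"):
    im=snapshot(c)[:,:,::-1].copy(); u,v=proj(c,(p[0],p[1],.06)).astype(int); x0,y0=u-65,v-65
    im=cv2.resize(im[y0:y0+130,x0:x0+130],(400,400),interpolation=cv2.INTER_CUBIC);k=400/130
    g=lambda m:tuple(int(a) for a in (proj(c,W(p,m))-[x0,y0]+.5)*k)
    for sx in(-1,1):
        for sy in(-1,1):
            cv2.polylines(im,[np.array([g((sx*a,sy*b,.063)) for a,b in((.08,.1),(.048,.1),(.048,.068),(.08,.068))])],True,(255,255,0),1)
    for n in list(M)[:4]: cv2.circle(im,g(M[n]),4,(255,0,255),1)
    out.append(im)
cv2.imwrite("pics/ov.png",np.hstack(out))
E
```

```text
fit [ 0.5512 -0.0233  0.4413]
top press_near 0.85 [-3.  -0.1]
top press_far 0.85 [ 0.1 -2.1]
top press_left 0.68 [1.4 0.3]
top press_right 0.8 [-1.1 -0.7]
top case 0.6 [0.3 1.1]
side press_near 0.81 [-0.2  4.6]
side press_far 0.88 [-0.  3.]
side press_left 0.81 [ 0.5 -1.1]
side case 0.72 [-2.5 -0.1]
press_near [ 0.4897 -0.0524  0.07  ]
press_far [0.6126 0.0057 0.07  ]
press_left [0.5136 0.0562 0.07  ]
press_right [ 0.5888 -0.1029  0.07  ]
case [ 0.5512 -0.0233  0.    ]
```

View pics/ov.png

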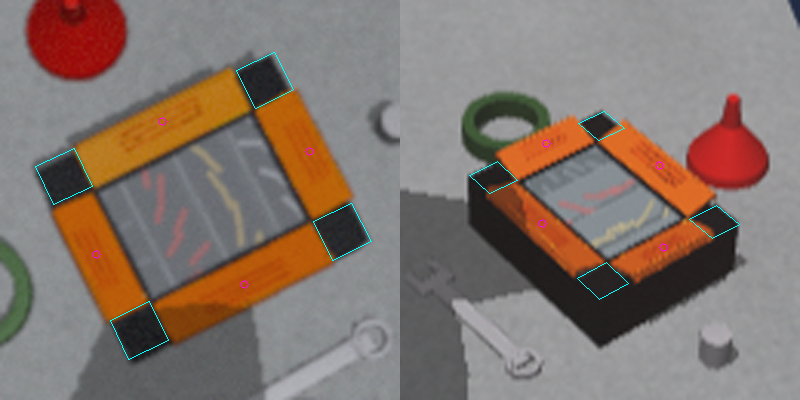

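The overlay matches the corner blocks to about 2 mm in the top view, and nearly as well in the side view. I'll close the fingers and go above the near flap.

Emit:
{"api": "send_rows", "payload": {"deltas": [{"offset":[31.2,46.7,0],"spin":0.12},{"offset":[31.2,46.7,0],"spin":0.12},{"offset":[31.2,46.7,0],"spin":0.12},{"offset":[31.2,46.7,0],"spin":0.12},{"offset":[31.2,46.7,0],"spin":0.12},{"offset":[31.2,46.7,0],"spin":0.12},{"offset":[31.2,46.7,0],"spin":0.12},{"offset":[31.2,46.7,0],"spin":0.12},{"offset":[31.2,46.7,0],"spin":0.12},{"offset":[31.2,46.7,0],"spin":0.12}], "claw": 0}}

```text
t: 2.18
eef_pos: [0.4067, -0.1733, 0.2317]
tool_rot: [3.141, -0.0, 0.442]
contact_force: [0.6, -0.2, -0.0]
gripper_width: 0.0
grip_force: 0.0
```

Emit:
{"api": "send_rows", "payload": {"deltas": [{"offset":[7.9,11.9,0],"spin":0},{"offset":[7.9,11.9,0],"spin":0},{"offset":[7.9,11.9,0],"spin":0},{"offset":[7.9,11.9,0],"spin":0},{"offset":[7.9,11.9,-5],"spin":0},{"offset":[7.9,11.9,-9],"spin":0},{"offset":[7.9,11.9,-13],"spin":0},{"offset":[7.9,11.9,-13],"spin":0}]}}

```text
t: 2.85
eef_pos: [0.4802, -0.0542, 0.0953]
tool_rot: [-3.133, 0.008, 0.443]
contact_force: [-1.6, 0.4, 0.1]
gripper_width: -0.0002
grip_force: 0.0
```

```bash
python3 - <<'E'
from fit import *
s=read_state(); e=np.array(s["eef_pos"]); print(s["t"],e.round(4),s["tool_rot"],s["contact_force"])
out=[]
for c in("top","side"):
    im=snapshot(c)[:,:,::-1].copy(); u,v=proj(c,(.55,-.02,.06)).astype(int); x0,y0=u-65,v-75
    im=cv2.resize(im[y0:y0+130,x0:x0+130],(400,400),interpolation=cv2.INTER_CUBIC);k=400/130
    for P in(e,): cv2.circle(im,tuple(int(a) for a in (proj(c,P)-[x0,y0]+.5)*k),4,(255,0,255),1)
    out.append(im)
cv2.imwrite("pics/c1.png",np.hstack(out))
E
```

```text
2.85 [ 0.4802 -0.0542  0.0953] [-3.13320128  0.0084529   0.44346627] [-1.60911236  0.43905755  0.14125759]
```

View pics/c1.png

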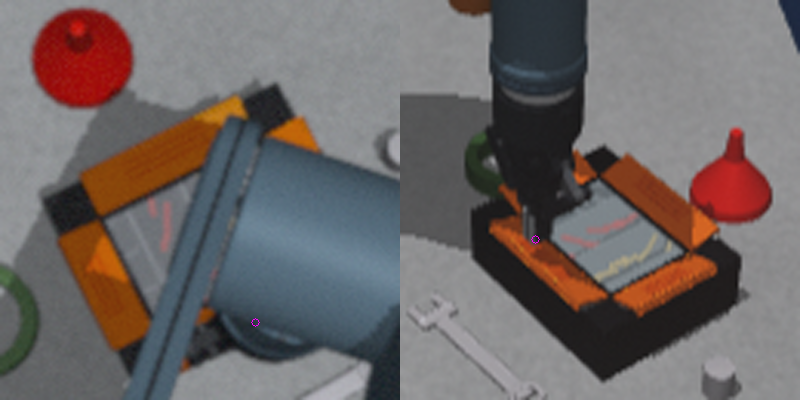

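The side view shows the closed fingertips (right panel, (535,240)) just above the near flap, halfway along it. I'll settle and lower.

Emit:
{"api": "send_rows", "payload": {"deltas": [{"offset":[0,0,-1],"spin":0},{"offset":[0,0,-1.4],"spin":0},{"offset":[0,0,-1.4],"spin":0},{"offset":[0,0,-1.4],"spin":0}]}}

```text
t: 3.28
eef_pos: [0.4858, -0.0566, 0.0885]
tool_rot: [3.14, -0.002, 0.443]
contact_force: [0.0, 0.7, 0.7]
gripper_width: 0.0001
grip_force: 0.0
```

Emit:
{"api": "send_rows", "payload": {"deltas": [{"offset":[0,0.2,-0.6],"spin":0},{"offset":[0,0.2,-1.2],"spin":0},{"offset":[0,0.2,-1.6],"spin":0},{"offset":[0,0.2,-1.9],"spin":0},{"offset":[0,0.2,-2.1],"spin":0},{"offset":[0,0.2,-2.3],"spin":0},{"offset":[0,0.2,-2.3],"spin":0}]}}

```text
t: 3.87
eef_pos: [0.4846, -0.0539, 0.0637]
tool_rot: [-3.141, 0.001, 0.443]
contact_force: [-0.5, 0.7, 0.3]
gripper_width: -0.0002
grip_force: 0.0
```

Emit:
{"api": "send_rows", "payload": {"deltas": [{"offset":[0,0,-0.15],"spin":0},{"offset":[0,0,-0.15],"spin":0}]}}

```text
t: 4.03
eef_pos: [0.485, -0.054, 0.0629]
tool_rot: [-3.141, -0.0, 0.443]
contact_force: [-0.7, 0.4, 2.0]
gripper_width: 0.0001
grip_force: 1.1
```

Touch at z = 0.063, so near is shut. Next is left.

Emit:
{"api": "send_rows", "payload": {"deltas": [{"offset":[0,0,2],"spin":0},{"offset":[0,0,3.2],"spin":0},{"offset":[1,4,3.2],"spin":0},{"offset":[1.8,7.7,3.2],"spin":0},{"offset":[2.7,11.4,3.2],"spin":0},{"offset":[2.7,11.4,3.2],"spin":0},{"offset":[2.7,11.4,3.2],"spin":0},{"offset":[2.7,11.4,3.2],"spin":0}]}}

```text
t: 4.7
eef_pos: [0.5117, 0.0599, 0.0945]
tool_rot: [3.141, 0.001, 0.444]
contact_force: [0.2, -0.6, -0.2]
gripper_width: 0.0002
grip_force: 0.0
```

Emit:
{"api": "send_rows", "payload": {"deltas": [{"offset":[0,0,-1],"spin":0},{"offset":[0,0,-1.8],"spin":0},{"offset":[0,0,-2.2],"spin":0},{"offset":[0,0,-2.5],"spin":0},{"offset":[0,0,-2.8],"spin":0},{"offset":[0,0,-3.1],"spin":0},{"offset":[0,0,-3.2],"spin":0},{"offset":[0,0,-3.2],"spin":0}]}}

```text
t: 5.37
eef_pos: [0.5115, 0.0593, 0.0628]
tool_rot: [-3.141, 0.001, 0.442]
contact_force: [-2.8, -0.2, 6.3]
gripper_width: -0.0002
grip_force: 3.2
```

Emit:
{"api": "send_rows", "payload": {"deltas": [{"offset":[0,0,2],"spin":0},{"offset":[0,0,3.2],"spin":0},{"offset":[3.5,-1.7,3.2],"spin":0},{"offset":[7,-3.5,3.2],"spin":0},{"offset":[10.5,-5.2,3.2],"spin":0},{"offset":[10.5,-5.2,3.2],"spin":0},{"offset":[10.5,-5.2,3.2],"spin":0},{"offset":[10.5,-5.2,3.2],"spin":0}]}}

```text
t: 6.03
eef_pos: [0.6158, 0.0074, 0.0935]
tool_rot: [-3.14, 0.002, 0.442]
contact_force: [-0.3, -0.2, -0.1]
gripper_width: -0.0002
grip_force: 0.0
```

Emit:
{"api": "send_rows", "payload": {"deltas": [{"offset":[0,0,-1],"spin":0},{"offset":[0,0,-1.8],"spin":0},{"offset":[0,0,-2.2],"spin":0},{"offset":[0,0,-2.5],"spin":0},{"offset":[0,0,-2.8],"spin":0},{"offset":[0,0,-3.1],"spin":0},{"offset":[0,0,-3.2],"spin":0},{"offset":[0,0,-3.2],"spin":0}]}}

```text
t: 6.7
eef_pos: [0.6166, 0.0085, 0.0629]
tool_rot: [-3.141, -0.0, 0.443]
contact_force: [-0.4, 1.8, 4.3]
gripper_width: 0.0001
grip_force: 2.1
```

Emit:
{"api": "send_rows", "payload": {"deltas": [{"offset":[0,0,2],"spin":0},{"offset":[0,0,3.2],"spin":0},{"offset":[-0.9,-3.8,3.2],"spin":0},{"offset":[-1.8,-7.6,3.2],"spin":0},{"offset":[-2.6,-11.5,3.2],"spin":0},{"offset":[-2.6,-11.5,3.2],"spin":0},{"offset":[-2.6,-11.5,3.2],"spin":0},{"offset":[-2.6,-11.5,3.2],"spin":0}]}}

```text
t: 7.37
eef_pos: [0.5907, -0.1072, 0.0948]
tool_rot: [-3.141, -0.0, 0.442]
contact_force: [0.4, 0.2, 0.9]
gripper_width: 0.0001
grip_force: 0.0
```

Emit:
{"api": "send_rows", "payload": {"deltas": [{"offset":[0,0,-1],"spin":0},{"offset":[0,0,-1.8],"spin":0},{"offset":[0,0,-2.2],"spin":0},{"offset":[0,0,-2.5],"spin":0},{"offset":[0,0,-2.8],"spin":0},{"offset":[0,0,-3.1],"spin":0},{"offset":[0,0,-3.2],"spin":0},{"offset":[0,0,-3.2],"spin":0}]}}

```text
t: 8.03
eef_pos: [0.5913, -0.1067, 0.0629]
tool_rot: [3.141, -0.0, 0.444]
contact_force: [-0.5, -0.8, 4.0]
gripper_width: -0.0001
grip_force: 2.2
```

Emit:
{"api": "send_rows", "payload": {"deltas": [{"offset":[0,0,4],"spin":0},{"offset":[0,0,8],"spin":0},{"offset":[0,0,12],"spin":0},{"offset":[-2,-4,15],"spin":0},{"offset":[-5,-6,17],"spin":0},{"offset":[-8,-9,17],"spin":0},{"offset":[-11,-12,17],"spin":0},{"offset":[-14,-15,17],"spin":0},{"offset":[-17,-18,17],"spin":0},{"offset":[-17,-18,17],"spin":0}]}}

```text
t: 8.87
eef_pos: [0.4176, -0.2895, 0.2322]
tool_rot: [-3.141, 0.002, 0.441]
contact_force: [0.1, 1.3, 0.4]
gripper_width: -0.0001
grip_force: 0.0
```

```bash
python3 - <<'E'
from fit import *
s=read_state(); print(s["t"],s["eef_pos"],s["contact_force"])
out=[]
for c in("top","side"):
    im=snapshot(c)[:,:,::-1].copy(); u,v=proj(c,(.55,-.02,.06)).astype(int); x0,y0=u-65,v-75
    out.append(cv2.resize(im[y0:y0+130,x0:x0+130],(400,400),interpolation=cv2.INTER_CUBIC))
cv2.imwrite("pics/c2.png",np.hstack(out))
E
```

```text
8.8667 [ 0.41760161 -0.28951146  0.23215331] [0.12454334 1.3000029  0.39547983]
```

View pics/c2.png

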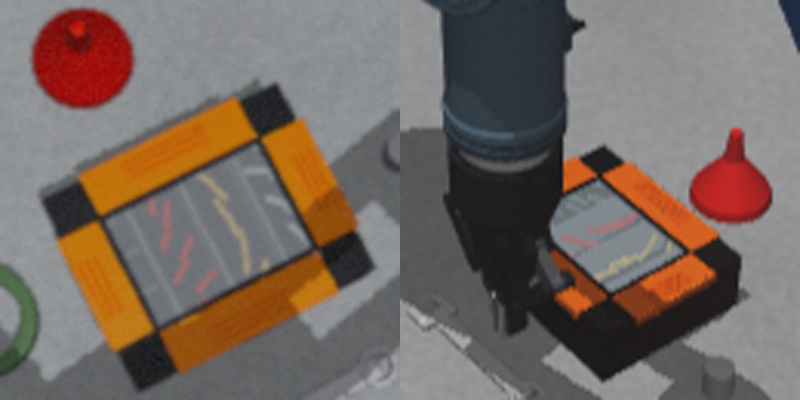

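The visible flaps look level with the corners, but the arm hides the near and left ones in the side view. I'll move it aside to check.

Emit:
{"api": "send_rows", "payload": {"deltas": [{"offset":[-4,-4,0],"spin":0},{"offset":[-8,-8,0],"spin":0},{"offset":[-12,-12,0],"spin":0},{"offset":[-16,-16,0],"spin":0},{"offset":[-20,-20,0],"spin":0},{"offset":[-20,-20,0],"spin":0},{"offset":[-20,-20,0],"spin":0},{"offset":[-20,-20,0],"spin":0}]}}

```text
t: 9.63
eef_pos: [0.2183, -0.4907, 0.2319]
tool_rot: [3.141, 0.002, 0.44]
contact_force: [0.3, -0.6, -0.8]
gripper_width: 0.0
grip_force: 0.0
```

```bash
python3 - <<'E'
from fit import *
s=read_state(); print(s["t"],s["eef_pos"],s["contact_force"])
out=[]
for c in("top","side"):
    im=snapshot(c)[:,:,::-1].copy(); u,v=proj(c,(.55,-.02,.06)).astype(int); x0,y0=u-65,v-75
    out.append(cv2.resize(im[y0:y0+130,x0:x0+130],(400,400),interpolation=cv2.INTER_CUBIC))
cv2.imwrite("pics/c3.png",np.hstack(out))
E
```

```text
9.6333 [ 0.21830353 -0.49068058  0.23189995] [ 0.25529442 -0.59121656 -0.76787589]
```

View pics/c3.png

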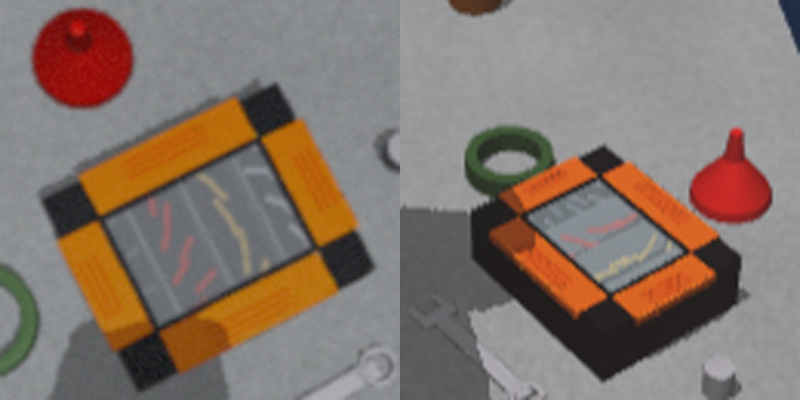

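```bash
python3 - <<'E'
from fit import *
p=[.5512,-.0233,.4413]
im=snapshot("side")[:,:,::-1].copy(); u,v=proj("side",(.55,-.02,.06)).astype(int); x0,y0=u-65,v-75
im=cv2.resize(im[y0:y0+130,x0:x0+130],(600,600),interpolation=cv2.INTER_CUBIC);k=600/130
for dz,dr,col in((0,0,(255,255,0)),(.011,-.002,(255,0,255))):
    for q in([(-.084+-dr*1,-.066),(-.084-dr,.066)],[(.084+dr,-.066),(.084+dr,.066)],[(-.046,.104+dr),(.046,.104+dr)],[(-.046,-.104-dr),(.046,-.104-dr)]):
        cv2.polylines(im,[np.array([((proj("side",W(p,(a,b,.063+dz)))-[x0,y0]+.5)*k).astype(int) for a,b in q])],False,col,1)
cv2.imwrite("pics/c4.png",im)
E
```

```text
(no output)
```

View pics/c4.png

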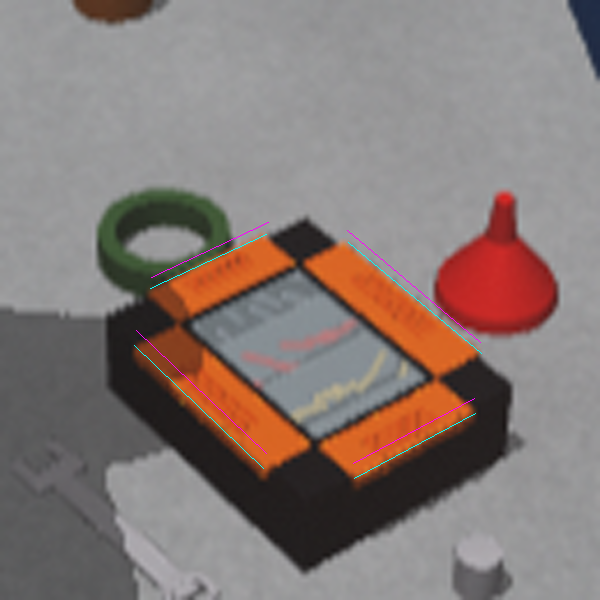

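All four flap edges lie on the shut (cyan) lines, not on the raised (magenta) ones: near (200,410), far (415,290), left (205,265), right (415,445). The case and the other things haven't moved.

```bash
python3 -c "
from cell import order
print(order.close_job())"
```

```text
the job is handed in; nothing more can be done
None
```

I pressed all four orange rim sections shut and handed the job in at about 10 s of the 38 s. The last pictures show them level with the corners, with no visible shift of the case or the things near it; no verdict came back.

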